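# Stop the bead feeder and drop the batch

### The job

The batch hopper is full but the feeder is still switched to forward: set its toggle switch to the centre off position, without running it over into reverse. Then pull the hopper's hand lever over towards you so that the trap door lets all five wooden balls fall into the carton, and swing the lever back up until the trap door is fully shut and held by its spring catch. Leave the carton under the hopper, do not disturb the other things on the bench, and let go of everything at the end.

Things in the scene. Friction and masses are not known exactly. Their poses are not given: they have to be found in the camera images.
- feeder: Bench batch feeder, fixed, on a dark bed plate 310 x 430 x 8 mm: left a grey cabinet with a stock bin and a 60 mm screw tube (top 377 mm up) on it, right a round steel batch hopper between two grey side plates. Origin at bench level; axes x away from the robot, y left, z up; may be turned 9 degrees. Offsets below are in these axes.
- cabinet_front (a point): Centre of the foot of the cabinet's upright front face, which is the plane feeder x = 30 mm, y 50 to 240 mm, 255 mm high. Above it a cap juts 24 mm over the face at 255 to 267 mm, so a gripper cannot come straight down on the switch: lean it 20 to 50 degrees, fingers pointing down and away from the robot.
- toggle (a joint): Feeder switch on the cabinet front: 9 mm steel rod with a black 17 mm ball knob, sticking out level to the robot, swinging sideways about an upright axis. 0 = off, straight out; +0.40 = forward, knob to the left (start); -0.40 = reverse, knob to the right. Spring detents at all three: within about 0.2 rad of 0 it snaps to off, beyond that to the end. 4 to 6 N at the knob moves it.
- toggle_knob (a point): Centre of the switch's ball knob (17 mm across), 38 mm from the pivot; when off 32 mm in front of the cabinet face; 150 mm above the bench. At least 70 mm free to either side.
- toggle_pivot (a point): Pivot of the switch, fixed: feeder x 36, y 140, z 150 mm, 6 mm inside the cabinet face. Axes as the feeder's. The knob lies at this point + 38 mm * (-cos q, sin q, 0), q the toggle joint.
- trap (a joint): Trap door under the hopper, one piece with its shaft and hand lever. 0 = shut, lever upright (start); grows as the lever is pulled to the robot and the door's front edge drops; stop at 1.2 rad. A spring ball in the right side plate catches it: about 4 N at the grip takes the lever over the ball (0.03 to 0.33 rad), below 0.03 it is caught. Uncaught it falls open by its weight (1 to 2 N).
- lever_grip (a point): Centre of the lever's grip, a level black round bar 18 mm thick, 66 mm long, sticking out to the right (feeder -y) from the top of the lever. 327 mm above the bench when shut, 247 mm when open. The lever itself (16 x 8 mm flat steel) runs 37 mm inward of this point; nothing stands beside or above the grip.
- trap_hinge (a point): Point on the trap door's shaft axis (along the feeder's y) beside the middle of the grip: feeder x 114, y -212, z 202 mm. Axes as the feeder's. The grip swings about it: it lies at this point + 125 mm * (-sin q, 0, cos q), q the trap joint.
- hopper_mouth (a point): Centre of the batch hopper's round mouth, 146 mm across, 285 mm above the bench; feeder x 50, y -70 mm. The screw tube ends above it. Its five balls drop 190 mm through a square chute into the carton.
- carton: Open cardboard carton 180 x 150 x 72 mm (walls 4 mm), loose, standing under the hopper's discharge chute on the bed plate. Origin at the centre of its underside; x along its 180 mm side.
- ball0_center (a point): Centre of a loose plain wooden ball, 32 mm, 12 g; one of the five that lie in the batch hopper on the shut trap door.
- ball1_center (a point): Centre of a loose plain wooden ball, 32 mm, 12 g; one of the five that lie in the batch hopper on the shut trap door.
- ball2_center (a point): Centre of a loose plain wooden ball, 32 mm, 12 g; one of the five that lie in the batch hopper on the shut trap door.
- ball3_center (a point): Centre of a loose plain wooden ball, 32 mm, 12 g; one of the five that lie in the batch hopper on the shut trap door.
- ball4_center (a point): Centre of a loose plain wooden ball, 32 mm, 12 g; one of the five that lie in the batch hopper on the shut trap door.
- ribbon_spool: Bystander: spool of grey ribbon, 90 mm across, 40 mm high, lying flat; origin at its underside.
- wire_spool: Bystander: small black spool of copper wire, 60 mm across, 55 mm high, standing on the feeder's bed plate in front of the cabinet, to the right of the switch; origin at its underside.
- tape_roll: Bystander: paper tape roll, a ring 100 mm across, 24 mm high, lying flat to the right of the feeder's front; origin at its underside.
- tape_dispenser: Bystander: black desk tape dispenser 150 x 60 mm, 94 mm high; origin at its underside.
- tissue_box: Bystander: tissue box 120 x 220 x 75 mm; origin at its underside.
- knife: Bystander: grey craft knife, 150 x 26 x 14 mm, lying; origin at its underside.
- pin_bowl: Bystander: white bowl 90 mm across, 40 mm high; origin at its underside.

How it is judged:
On the way, in this order (a step that is already met when the one before it is completed fails the run):
1. the toggle switch stands in its centre off position, the trap door still shut (value of joint toggle between -0.08 and 0.08 rad and value of joint trap below 0.04 rad), for 0.3 s.
2. the trap door is swung open and all five balls lie in the carton, the switch still off (value of joint toggle between -0.08 and 0.08 rad and value of joint trap above 0.8 rad and z of each of ball0_center, ball1_center, ball2_center, ball3_center, ball4_center in the frame of carton below 0.065 m and x of ball0_center in the frame of carton between -0.09 and 0.09 m and y of ball0_center in the frame of carton between -0.075 and 0.075 m and x of ball1_center in the frame of carton between -0.09 and 0.09 m and y of ball1_center in the frame of carton between -0.075 and 0.075 m and x of ball2_center in the frame of carton between -0.09 and 0.09 m and y of ball2_center in the frame of carton between -0.075 and 0.075 m and x of ball3_center in the frame of carton between -0.09 and 0.09 m and y of ball3_center in the frame of carton between -0.075 and 0.075 m and x of ball4_center in the frame of carton between -0.09 and 0.09 m and y of ball4_center in the frame of carton between -0.075 and 0.075 m), for 0.2 s.
At the end, for the whole second after the job is handed in: The toggle rests in its centre off detent (joint within 0.08 rad of 0), the trap door is shut and caught (joint below 0.04 rad) and still, all five balls lie inside the carton, and the carton is within 30 mm of where it stood (all of step 1 and velocity of joint trap between -0.05 and 0.05 rad/s and distance of carton from where it was at the start of the episode below 0.03 m and z of each of ball0_center, ball1_center, ball2_center, ball3_center, ball4_center in the frame of carton below 0.065 m and x of ball0_center in the frame of carton between -0.09 and 0.09 m and y of ball0_center in the frame of carton between -0.075 and 0.075 m and x of ball1_center in the frame of carton between -0.09 and 0.09 m and y of ball1_center in the frame of carton between -0.075 and 0.075 m and x of ball2_center in the frame of carton between -0.09 and 0.09 m and y of ball2_center in the frame of carton between -0.075 and 0.075 m and x of ball3_center in the frame of carton between -0.09 and 0.09 m and y of ball3_center in the frame of carton between -0.075 and 0.075 m and x of ball4_center in the frame of carton between -0.09 and 0.09 m and y of ball4_center in the frame of carton between -0.075 and 0.075 m); the robot touches nothing.
It fails at once if the toggle is thrown into reverse (joint below -0.25 rad) (value of joint toggle below -0.25 rad).
It fails at once if a bystander (spools, tape roll, tape dispenser, tissue box, knife, bowl) is moved more than 30 mm (distance of any of ribbon_spool, wire_spool, tape_roll, tape_dispenser, tissue_box, knife, pin_bowl from where it was at the start of the episode above 0.03 m).
It also fails if it takes over 51 s, if anything falls off the work surface, if the arm or the gripper's body presses on something with over 40 N, if the wrist force passes 120 N, or if a joint passes its speed limit or range.

### The arm

A 6-joint arm with a two-finger parallel gripper is mounted at the origin on the work surface. World frame = base frame: x ahead of the robot, y to its left, z up, the work surface at z = 0. Lengths are in m, angles in rad, forces in N, time in s.
With the tool pointing down it reaches from about 0.325 to 0.9 m from the base axis. Payload 6.1 kg.
Tool frame: the origin (TCP) lies at the very end of the fingers, on their centre line; the grasp point (between the pads) lies 19 mm behind it; z points along the fingers, y is the direction in which the jaws open and shut (so a half turn about z gives the same grasp; the last joint's range is limited). The gripper opens to 87 mm and grips with 3 to 60 N. Pads are 19 mm wide; open, the fingers measure 117 mm over their backs; the gripper's body (75 mm by 190 mm) begins 51 mm behind the grasp point.
Start: joints at [-1.286, 0.22, 1.526, -0, 1.395, -0.126], TCP at [0.25, -0.573, 0.223] pointing down, gripper open.
Joint ranges: [-2.98, 2.98], [-0.91, 2.08], [0.09, 2.57], [-1.24, 4.39], [0.2, 2.65], [-2.68, 2.68]. Speed limits (rad/s): [2.57, 2.57, 3.01, 3.14, 3.14, 3.14].

### API

Orientations are given as a unit quaternion [x, y, z, w].
In Python, from rig import manip gives the robot as it stands.
- The arm moves only by the tool move_arm, never from a script. Its argument "targets" is a list of rows, each a list of 4 numbers: the shift along the tool's x, y, z in mm, then the turn about the tool's z in degrees. A call has 1 to 12 rows; each row shifts and turns the pose as measured when the row begins, along the tool's axes as they then stand; what a row does not reach is not made up. A row lasts 1/10 s, in which the tool goes at most 50 mm and 8.59 degrees, less where a joint would pass 70% of its speed; a pose out of reach is approached as far as the arm can. A call with a gripper value outside its range is refused whole. "grip" is the closure, from 0 (fully open) to 1 (shut), set as the call begins (left out, the last holds). The fingers move at their own pace and stop on an object; the grip force is fixed at half the most. Time passes only in rows, so rows that do not move let the fingers close. It gives the time, the measured TCP pose, the force and the opening at its end, in the units of the state.
- manip.sense(): the state, without advancing time (a new reading comes with each control period).
- manip.get_image(name): name is "side" or "top" or "wrist"; returns (picture, depth): 384x512x3 uint8, red, green, blue; 384x512 float32, m along the optical axis (not along the pixel's ray), 0 where there is no reading.
- manip.camera_model(name): a dict with "camera_matrix" (3x3 intrinsics, pixels), "pose" (4x4, takes a point from camera to world coordinates). Camera axes: x right, y up, looking along -z (the intrinsics and any distortion apply to the point x, -y, -z); pixel columns grow to the right and rows downward; lengths in m; the calibration is good to about 2 mm. The wrist camera is an equidistant fisheye: a pixel r from the principal point sees the ray r / f radians off the axis. A picture is of the moment at which its call begins: read the wrist's pose just before it. camera_model takes no time and is no camera call; for the wrist camera it gives the pose at the moment of the call.
- manip.hand_in(): hands the job in, once; it reports no verdict.
The state is a dict: "time_s": time; "joint_pos": joint angles; "qd": joint speeds; "joint_torque": joint torques, N m; "tcp_pos": TCP position; "ee_rot": TCP orientation; "force": force on the tool from outside, world axes, zero at the start; "ft_torque": the same for the moment, N m; "gripper_width": opening from 0.0 (shut) to 1.0 (fully open).
Only numpy, scipy, OpenCV 4.12 (cv2) and the standard library are available. Lean on these libraries where they do the work, as an engineer would, in place of code of your own. Each camera call takes 0.05 s, during which the arm holds its last target.

## Working session

There is one attempt and no reset: what is moved stays moved. The work goes in short steps, Python scripts to look and compute and a tool call to move; the robot and the scene stay as the last step left them, time stands still between calls to the robot, and variables do not carry over. Pictures are saved under pics/ and viewed, and the job is handed in when it is done.

Besides the shell and the picture viewer there is one more tool, called after "Request:" in YAML: its name, and indented under it one key for each argument. move_arm: Moves the arm, as the interface text tells. Its arguments: {"type":"object","properties":{"targets":{"type":"array","items":{"type":"array","items":{"type":"number"}}},"grip":{"type":"number"}},"required":["targets"]}

```bash
mkdir -p pics; ls; python3 - <<'E'
from rig import manip
import cv2,numpy as np
np.set_printoptions(precision=4,suppress=True)
s=manip.sense();print(s)
for n in ("side","top","wrist"):
    m=manip.camera_model(n);print(n,m)
    p,d=manip.get_image(n)
    cv2.imwrite(f"pics/{n}0.png",p[:,:,::-1]); np.save(f"pics/{n}0.npy",d)
E
```

```text
pics
{'time_s': 0.0, 'joint_pos': array([-1.2861,  0.2212,  1.5276,  0.    ,  1.3947, -0.1261]), 'qd': array([-0.0003,  0.0002,  0.0013, -0.0001,  0.0011,  0.0015]), 'joint_torque': array([ -0.    , -49.4617, -38.7375,   0.0699,   0.0572,  -0.0001]), 'tcp_pos': array([ 0.2494, -0.5724,  0.2214]), 'ee_rot': array([ 0.979 ,  0.204 , -0.0001, -0.001 ]), 'force': array([ 0.2245, -0.4727, -0.0168]), 'ft_torque': array([-0.0079,  0.0064,  0.0259]), 'gripper_width': 0.9998294244780154}
side {'camera_matrix': array([[391.0168,   0.    , 253.6256],
       [  0.    , 391.0168, 193.8536],
       [  0.    ,   0.    ,   1.    ]]), 'pose': array([[-0.6971,  0.3606, -0.6197, -0.2987],
       [-0.7166, -0.3783,  0.5859,  0.7871],
       [-0.0231,  0.8525,  0.5222,  0.8605],
       [ 0.    ,  0.    ,  0.    ,  1.    ]])}
top {'camera_matrix': array([[469.6281,   0.    , 258.4726],
       [  0.    , 469.6281, 192.3398],
       [  0.    ,   0.    ,   1.    ]]), 'pose': array([[ 0.072 ,  0.9714, -0.2261,  0.1178],
       [-0.9974,  0.0702, -0.0157,  0.0143],
       [ 0.0006,  0.2267,  0.974 ,  1.8557],
       [ 0.    ,  0.    ,  0.    ,  1.    ]])}
wrist {'camera_matrix': array([[297.3186,   0.    , 254.7894],
       [  0.    , 297.3186, 192.1329],
       [  0.    ,   0.    ,   1.    ]]), 'pose': array([[ 0.3989,  0.8742,  0.2768,  0.3264],
       [-0.917 ,  0.3812,  0.1176, -0.5401],
       [-0.0027, -0.3007,  0.9537,  0.3832],
       [ 0.    ,  0.    ,  0.    ,  1.    ]])}
```

View pics/side0.png

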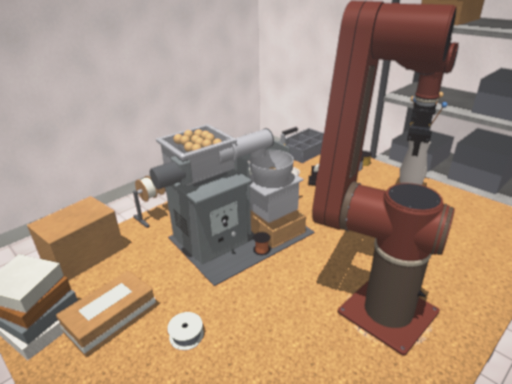

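View pics/top0.png

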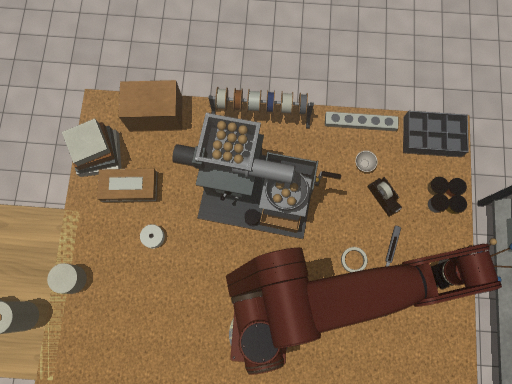

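View pics/wrist0.png

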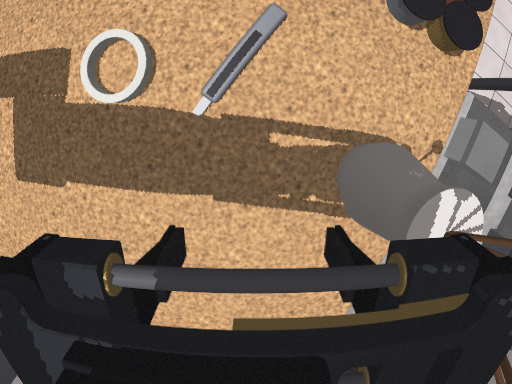

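```bash
python3 - <<'E'
import cv2
p=cv2.imread("pics/top0.png")[90:260,160:360]
cv2.imwrite("pics/topz.png",cv2.resize(p,None,fx=4,fy=3.5,interpolation=2)[:600])
p=cv2.imread("pics/side0.png")[110:290,120:330]
cv2.imwrite("pics/sidez.png",cv2.resize(p,None,fx=3.3,fy=3.3,interpolation=2))
E
```

```text
(no output)
```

View pics/topz.png

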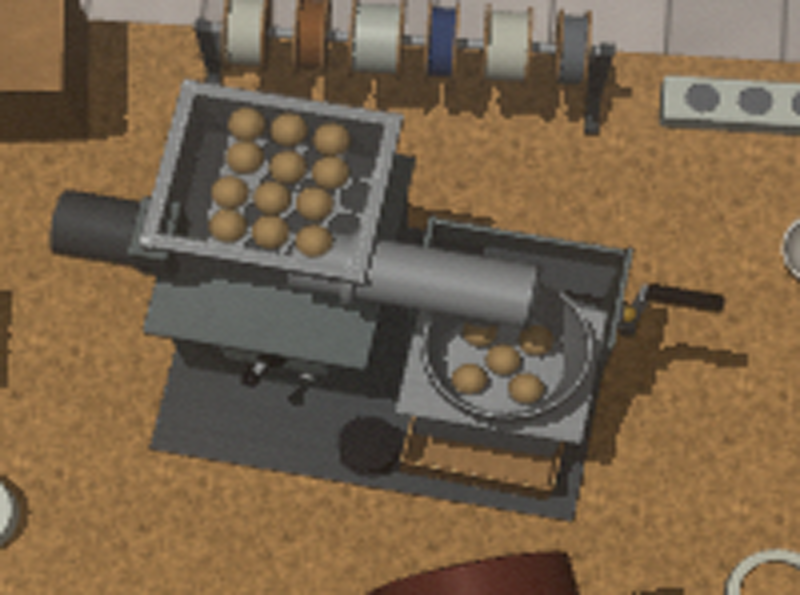

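View pics/sidez.png

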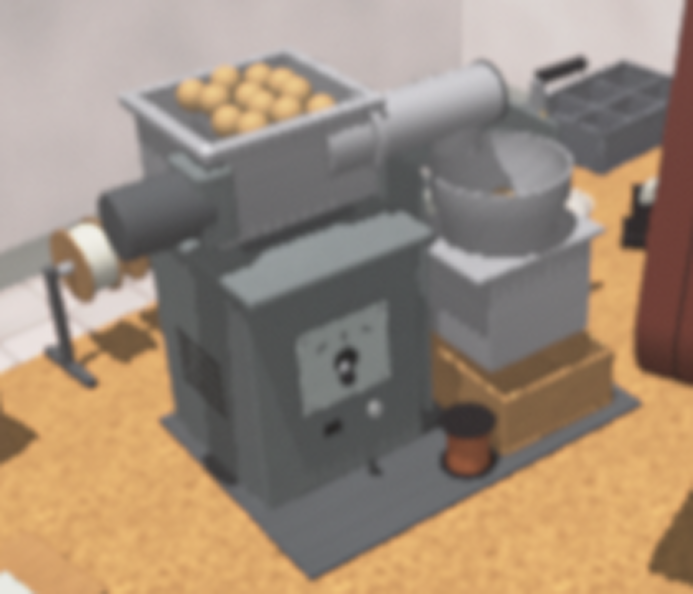

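```bash
cat >h.py <<'E'
import cv2,numpy as np
from rig import manip
np.set_printoptions(precision=4,suppress=True)
def ray(n,u,v):
    m=manip.camera_model(n);K=m["camera_matrix"];T=m["pose"]
    d=np.array([(u-K[0,2])/K[0,0],-(v-K[1,2])/K[1,1],-1.])
    return T[:3,3],T[:3,:3]@d
def onz(n,u,v,z):
    o,d=ray(n,u,v);return o+d*(z-o[2])/d[2]
def tri(a,b):
    (o1,d1),(o2,d2)=a,b
    A=np.stack([d1,-d2],1);t=np.linalg.lstsq(A,o2-o1,rcond=None)[0]
    p,q=o1+d1*t[0],o2+d2*t[1];return (p+q)/2,np.linalg.norm(p-q)
E
python3 - <<'E'
from h import *
im=cv2.imread("pics/top0.png");D=np.load("pics/top0.npy")
Z=lambda u,v:(160+u/4-.5+.125,90+v/3.5-.36)
def dp(u,v):
    o,d=ray("top",u,v);return o+d*D[int(round(v)),int(round(u))]
for nm,u,v,z in [("grip in",648,290,.327),("grip out",722,300,.327),("plate FL",150,450,.008),("plate FR",574,518,.008),
  ("capFL",145,332,.267),("capFR",368,366,.267)]:
    print(nm,onz("top",*Z(u,v),z), dp(*Z(u,v)))
# grip mask by depth
c=im[150:200,315:350]; 
V,U=np.mgrid[0:384,0:512]
m=manip.camera_model("top");K=m["camera_matrix"];T=m["pose"]
P=np.stack([(U-K[0,2])/K[0,0]*D,-(V-K[1,2])/K[1,1]*D,-D],-1)@T[:3,:3].T+T[:3,3]
g=(P[...,2]>.28)&(P[...,2]<.36)&(U>318)&(U<350)&(V>160)&(V<190)
q=P[g];print(len(q),q.mean(0),q.min(0),q.max(0))
c=q[:,:2]-q[:,:2].mean(0);w,v=np.linalg.eigh(c.T@c);print(v[:,1],np.ptp(c@v[:,1]))
# rim
r=(P[...,2]>.275)&(P[...,2]<.29)&(U>255)&(U<315)&(V>150)&(V<215)
rc=cv2.convexHull(np.argwhere(r)[:,::-1].astype(np.int32))
q=P[r];print(len(q),q.mean(0));
A=np.c_[2*q[:,:2],np.ones(len(q))];s=np.linalg.lstsq(A,(q[:,:2]**2).sum(1),rcond=None)[0];print(s[:2],np.sqrt(s[2]+s[0]**2+s[1]**2))
print("knob side z.15",onz("side",120+346/3.3,110+355/3.3,.15))
for uv in [(262,368),(252,378),(298,395)]: print(onz("top",*Z(*uv),.15),dp(*Z(*uv)))
E
```

```text
grip in [ 0.5567 -0.1687  0.327 ] [ 0.5524 -0.1669  0.3418]
grip out [ 0.5512 -0.2313  0.327 ] [ 0.5486 -0.2299  0.3361]
plate FL [0.4235 0.2805 0.008 ] [0.4238 0.2808 0.0059]
plate FR [ 0.3762 -0.1451  0.008 ] [ 0.3771 -0.1456  0.0019]
capFL [0.4989 0.2597 0.267 ] [0.4983 0.2592 0.2698]
capFR [0.4783 0.0632 0.267 ] [0.5062 0.0669 0.1442]
120 [ 0.5489 -0.1936  0.3312] [ 0.5384 -0.2304  0.2837] [ 0.5634 -0.1616  0.3438]
[0.1141 0.9935] 0.06833291105915286
206 [ 0.5435 -0.07    0.2835]
[ 0.5336 -0.0508] 0.08968164694048567
knob side z.15 [0.5074 0.1534 0.15  ]
[0.4955 0.165  0.15  ] [0.494  0.1644 0.1571]
[0.484  0.1734 0.15  ] [0.4806 0.1719 0.1657]
[0.4687 0.1292 0.15  ] [ 0.4998  0.1393 -0.0011]
```

```bash
python3 - <<'E'
from h import *
for n in ("top","side"):
    D=np.load(f"pics/{n}0.npy");V,U=np.mgrid[0:384,0:512]
    m=manip.camera_model(n);K=m["camera_matrix"];T=m["pose"]
    P=np.stack([(U-K[0,2])/K[0,0]*D,-(V-K[1,2])/K[1,1]*D,-D],-1)@T[:3,:3].T+T[:3,3]
    P[D==0]=np.nan
    for v in range(10,384,45 if n=="side" else 40): print(n,v,[tuple(np.round(P[v,u],2)) for u in range(20,512,75)])
u,v=120+560/3.3,110+68/3.3
print("grip side",onz("side",u,v,.327), tri(ray("side",u,v),ray("top",331,174.5)))
E
```

```text
top 10 [(np.float64(1.79), np.float64(1.63), np.float64(-0.75)), (np.float64(1.82), np.float64(1.16), np.float64(-0.75)), (np.float64(1.86), np.float64(0.7), np.float64(-0.76)), (np.float64(1.87), np.float64(0.22), np.float64(-0.73)), (np.float64(1.92), np.float64(-0.24), np.float64(-0.76)), (np.float64(1.95), np.float64(-0.71), np.float64(-0.75)), (np.float64(1.99), np.float64(-1.18), np.float64(-0.75))]
top 50 [(np.float64(1.51), np.float64(1.57), np.float64(-0.74)), (np.float64(1.54), np.float64(1.12), np.float64(-0.75)), (np.float64(1.57), np.float64(0.66), np.float64(-0.73)), (np.float64(1.61), np.float64(0.2), np.float64(-0.75)), (np.float64(1.65), np.float64(-0.26), np.float64(-0.75)), (np.float64(1.67), np.float64(-0.71), np.float64(-0.74)), (np.float64(1.71), np.float64(-1.17), np.float64(-0.75))]
top 90 [(np.float64(1.25), np.float64(1.53), np.float64(-0.74)), (np.float64(0.95), np.float64(0.77), np.float64(-0.0)), (np.float64(0.9), np.float64(0.42), np.float64(0.16)), (np.float64(1.34), np.float64(0.18), np.float64(-0.75)), (np.float64(1.38), np.float64(-0.27), np.float64(
[... 5999 characters left out ...]
.31), np.float64(-0.0)), (np.float64(0.1), np.float64(0.17), np.float64(0.0)), (np.float64(-0.04), np.float64(0.05), np.float64(0.02)), (np.float64(-0.18), np.float64(-0.11), np.float64(0.0))]
side 370 [(np.float64(0.54), np.float64(0.8), np.float64(0.0)), (np.float64(0.41), np.float64(0.67), np.float64(0.0)), (np.float64(0.28), np.float64(0.54), np.float64(-0.0)), (np.float64(0.15), np.float64(0.41), np.float64(0.0)), (np.float64(0.02), np.float64(0.28), np.float64(-0.0)), (np.float64(-0.11), np.float64(0.15), np.float64(-0.0)), (np.float64(-0.23), np.float64(0.03), np.float64(-0.0))]
grip side [ 0.5487 -0.1978  0.327 ] (array([ 0.5521, -0.201 ,  0.3251]), np.float64(0.0008975660372326365))
```

Request:
move_arm:
  targets:
    - [0,0,-47,0]
    - [0,0,-47,0]
    - [0,0,-47,0]
    - [0,0,-47,0]
    - [0,0,-47,0]
    - [0,0,-47,0]
    - [40,-27,0,0]
    - [40,-27,0,0]
    - [40,-27,0,0]
    - [40,-27,0,0]
    - [40,-27,0,0]
    - [40,-27,0,0]
  grip: 0

```text
time_s: 1.35
tcp_pos: [0.4069, -0.3269, 0.5091]
ee_rot: [0.98, 0.198, -0.0, -0.007]
force: [1.2, -0.5, 0.9]
gripper_width: 1.001
```

Request:
move_arm:
  targets:
    - [40,-27,0,0]
    - [40,-27,0,0]
    - [40,-27,0,0]
    - [40,-27,0,0]
    - [40,-27,0,0]
    - [40,-27,0,0]
    - [0,0,0,7.5]
    - [0,0,0,7.5]
    - [0,0,0,7.5]
    - [0,0,0,7.5]
    - [0,0,0,0]

```text
time_s: 2.45
tcp_pos: [0.5714, -0.0649, 0.507]
ee_rot: [0.998, -0.066, -0.005, -0.008]
force: [-0.1, 0.2, 0.7]
gripper_width: 0.998
```

Request:
move_arm:
  targets:
    - [50,0,0,0]
    - [50,0,0,0]
    - [50,0,0,0]
    - [50,0,0,0]
    - [50,0,0,0]
    - [50,0,0,0]
    - [50,0,0,0]
    - [50,0,0,0]

```text
time_s: 3.25
tcp_pos: [0.8482, -0.099, 0.4392]
ee_rot: [0.998, -0.053, 0.024, -0.007]
force: [0.1, -0.5, 1.5]
gripper_width: 1.005
```

```bash
python3 - <<'E'
from h import *
s=manip.sense();print(s['joint_pos'],s['tcp_pos'],s['ee_rot'])
E
```

```text
[-0.2175  0.951   0.0907  0.0256  2.0552  1.4712] [ 0.8482 -0.099   0.4392] [ 0.9983 -0.0527  0.0239 -0.0075]
```

Request:
move_arm:
  targets:
    - [35,0,-35,0]
    - [35,0,-35,0]
    - [35,0,-35,0]
    - [35,0,-35,0]

```text
time_s: 3.65
tcp_pos: [0.8493, -0.0996, 0.5063]
ee_rot: [0.995, -0.05, 0.082, -0.004]
force: [0.1, -0.7, 0.3]
gripper_width: 1.0
```

```bash
cat >>h.py <<'E'
from scipy.spatial.transform import Rotation as Ro
def st():
    s=manip.sense();R=Ro.from_quat(s['ee_rot']).as_matrix()
    print(round(s['time_s'],2),"j",s['joint_pos'],"tcp",s['tcp_pos'],"z",R[:,2],"x",R[:,0]);return s,R
E
python3 -c "
from h import *
st()"
```

```text
3.65 j [-0.2236  0.8753  0.0882  0.0408  2.0176  1.4677] tcp [ 0.8493 -0.0996  0.5063] z [ 0.1635  0.0005 -0.9865] x [ 0.9816 -0.0998  0.1627]
```

Request:
move_arm:
  targets:
    - [10,0,-25,0]
    - [10,0,-25,0]
    - [10,0,-25,0]
    - [10,0,-25,0]

```text
time_s: 4.05
tcp_pos: [0.8139, -0.096, 0.5917]
ee_rot: [0.992, -0.049, 0.118, -0.001]
force: [-0.3, 0.7, -0.2]
gripper_width: 1.002
```

```bash
python3 -c "
from h import *
st()"
```

```text
4.05 j [-0.2323  0.7702  0.0882  0.0504  2.0505  1.4662] tcp [ 0.8139 -0.096   0.5917] z [ 0.2339 -0.0094 -0.9722] x [ 0.9674 -0.0979  0.2337]
```

Request:
move_arm:
  targets:
    - [40,0,0,0]
    - [40,0,0,0]
    - [40,0,0,0]
    - [40,0,0,0]

```text
time_s: 4.45
tcp_pos: [0.8728, -0.0997, 0.5788]
ee_rot: [0.983, -0.049, 0.177, 0.003]
force: [0.1, -0.6, 0.2]
gripper_width: 0.999
```

```bash
python3 -c "
from h import *
st()"
```

```text
4.45 j [-0.2244  0.8034  0.0884  0.0567  1.8981  1.4739] tcp [ 0.8728 -0.0997  0.5788] z [ 0.3469 -0.0242 -0.9376] x [ 0.9328 -0.0952  0.3475]
```

Request:
move_arm:
  targets:
    - [40,0,0,0]
    - [40,0,0,0]
    - [40,0,0,0]
    - [40,0,0,0]
    - [40,0,0,0]
    - [40,0,0,0]

```text
time_s: 5.05
tcp_pos: [0.9464, -0.1049, 0.5798]
ee_rot: [0.964, -0.048, 0.263, 0.009]
force: [-0.6, 0.3, -0.1]
gripper_width: 1.002
```

```bash
python3 -c "
from h import *
st()"
```

```text
5.05 j [-0.2173  0.8363  0.0882  0.0676  1.688   1.48  ] tcp [ 0.9464 -0.1049  0.5798] z [ 0.506  -0.043  -0.8615] x [ 0.8569 -0.0885  0.5078]
```

```bash
cat >>h.py <<'E'
def go(t):
    s,R=st();d=R.T@(np.array(t)-s['tcp_pos'])*1000;n=np.linalg.norm(d);print("tool mm",d.round(1),"dist",n.round(1));return d
E
python3 -c "
from h import *
go([.40,.18,.56])"
```

```text
5.05 j [-0.2173  0.8363  0.0882  0.0676  1.688   1.48  ] tcp [ 0.9464 -0.1049  0.5798] z [ 0.506  -0.043  -0.8615] x [ 0.8569 -0.0885  0.5078]
tool mm [-503.5 -229.8 -271.7] dist 616.5
```

Request:
move_arm:
  targets:
    - [-40,-18,-22,0]
    - [-40,-18,-22,0]
    - [-40,-18,-22,0]
    - [-40,-18,-22,0]
    - [-40,-18,-22,0]
    - [-40,-18,-22,0]
    - [-40,-18,-22,0]
    - [-40,-18,-22,0]

```text
time_s: 5.85
tcp_pos: [0.6362, 0.0533, 0.5693]
ee_rot: [0.964, -0.052, 0.262, 0.009]
force: [-0.4, 0.4, 0.9]
gripper_width: 1.0
```

```bash
python3 -c "
from h import *
go([.40,.18,.5])"
```

```text
5.85 j [-0.0225 -0.1656  1.3687 -0.0326  1.4099  1.6518] tcp [0.6362 0.0533 0.5693] z [ 0.5032 -0.0435 -0.8631] x [ 0.8579 -0.0949  0.505 ]
tool mm [-249.6 -100.8  -64.6] dist 276.8
```

Request:
move_arm:
  targets:
    - [-42,-18,-12,0]
    - [-42,-18,-12,0]
    - [-42,-18,-12,0]
    - [-42,-18,-12,0]
    - [-42,-18,-12,0]
    - [-42,-18,-12,0]
    - [0,0,0,0]

```text
time_s: 6.55
tcp_pos: [0.3777, 0.1928, 0.5156]
ee_rot: [0.96, -0.051, 0.274, 0.002]
force: [0.3, 0.1, 0.1]
gripper_width: 0.999
```

```bash
python3 -c "
from h import *
go([.40,.18,.35])
p,d=manip.get_image('wrist');cv2.imwrite('pics/w1.png',p[:,:,::-1])"
```

```text
6.55 j [ 0.5199 -0.6547  1.8171 -0.2934  1.5047  2.1456] tcp [0.3777 0.1928 0.5156] z [ 0.5252 -0.0318 -0.8504] x [ 0.8451 -0.0975  0.5256]
tool mm [-67.   14.6 153. ] dist 167.6
```

View pics/w1.png

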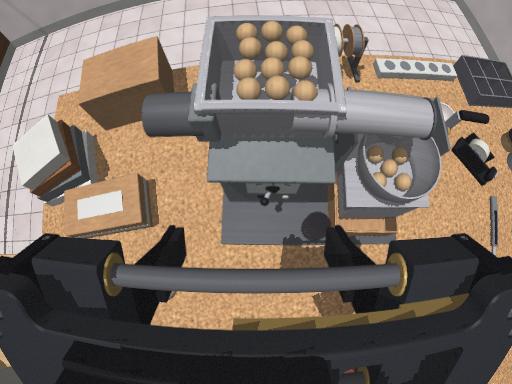

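```bash
python3 -c "
from h import *
go([.42,.167,.26])"
```

```text
6.6 j [ 0.5152 -0.6531  1.815  -0.2934  1.5029  2.1429] tcp [0.3796 0.1916 0.5166] z [ 0.5267 -0.0334 -0.8494] x [ 0.844  -0.0988  0.5272]
tool mm [-98.7  26.5 240.1] dist 260.9
```

Request:
move_arm:
  targets:
    - [-18,5,43,0]
    - [-18,5,43,0]
    - [-18,5,43,0]
    - [-18,5,43,0]
    - [-18,5,43,0]
    - [0,0,0,0]

```text
time_s: 7.2
tcp_pos: [0.4216, 0.1647, 0.2882]
ee_rot: [0.958, -0.056, 0.282, -0.0]
force: [-1.1, -0.0, -2.1]
gripper_width: 1.0
```

```bash
python3 - <<'E'
from h import *
go([.43,.167,.23])
m=manip.camera_model('wrist');p,d=manip.get_image('wrist');cv2.imwrite('pics/w2.png',p[:,:,::-1]);np.savez('pics/w2.npz',d=d,**m)
E
```

```text
7.2 j [ 0.3671 -0.6963  2.2634 -0.258   1.0595  2.1224] tcp [0.4216 0.1647 0.2882] z [ 0.5395 -0.0309 -0.8414] x [ 0.8351 -0.1078  0.5394]
tool mm [-24.7  -1.3  53.4] dist 58.9
```

View pics/w2.png

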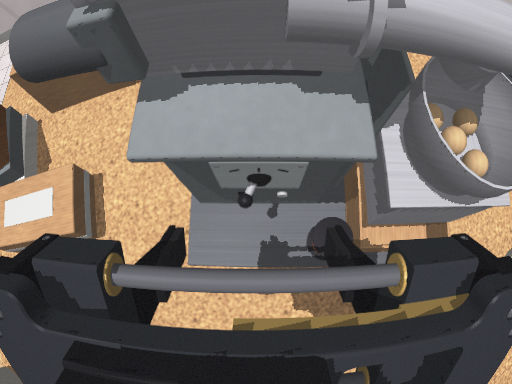

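```bash
cat >>h.py <<'E'
def wray(m,u,v):
    K=m["camera_matrix"];T=m["pose"];a=np.array([u-K[0,2],v-K[1,2]]);r=np.linalg.norm(a);th=r/K[0,0]
    d=np.array([np.sin(th)*a[0]/r,-np.sin(th)*a[1]/r,-np.cos(th)]);return T[:3,3],T[:3,:3]@d
def pl(o,d,z): return o+d*(z-o[2])/d[2]
E
python3 - <<'E'
from h import *
m=np.load('pics/w2.npz')
for u,v,z in [(245,200,.15),(259,179,.15),(129,159,.267),(375,159,.267)]:
    o,d=wray(m,u,v);print(pl(o,d,z), o, m['d'][v,u])
from h import ray
print(tri(wray(m,245,200),ray("top",222.6,197.6)))
O=np.array([.4636,.0238]);X=np.array([.9939,-.1105]);Y=np.array([.1105,.9939])
print("knob fwd",O+.001*X+.1548*Y,"off",O-.002*X+.14*Y,"cap",O+.006*X+.24*Y)
E
```

```text
[0.4834 0.1731 0.15  ] [0.4042 0.1602 0.469 ] 0.32076454
[0.5058 0.155  0.15  ] [0.4042 0.1602 0.469 ] 0.3235794
[0.4979 0.2568 0.267 ] [0.4042 0.1602 0.469 ] 0.22253123
[0.4745 0.0671 0.267 ] [0.4042 0.1602 0.469 ] 0.21536624
(array([0.484 , 0.1733, 0.1494]), np.float64(0.0007930778118376894))
knob fwd [0.4817 0.1775] off [0.4771 0.1632] cap [0.4961 0.2617]
```

```bash
python3 -c "
from h import *
s,R=st()
t=np.array([.479,.1588,.15])+.015*R[:,2]
print(t); go(t-.07*R[:,2])"
```

```text
7.25 j [ 0.368  -0.6978  2.2559 -0.2586  1.0606  2.1225] tcp [0.4236 0.1656 0.2941] z [ 0.5459 -0.0287 -0.8374] x [ 0.831  -0.1087  0.5455]
[0.4872 0.1584 0.1374]
7.25 j [ 0.368  -0.6978  2.2559 -0.2586  1.0606  2.1225] tcp [0.4236 0.1656 0.2941] z [ 0.5459 -0.0287 -0.8374] x [ 0.831  -0.1087  0.5455]
tool mm [-31.8   6.   96.1] dist 101.4
```

Request:
move_arm:
  targets:
    - [-14,3,38,0]
    - [-12,3,35,0]
    - [-5,0,20,0]
    - [0,0,0,0]
    - [0,0,0,0]

```text
time_s: 7.75
tcp_pos: [0.4632, 0.1613, 0.2236]
ee_rot: [0.952, -0.06, 0.301, -0.006]
force: [-0.3, 1.0, 0.7]
gripper_width: 1.001
```

```bash
python3 -c "
from h import *
s,R=st()
t=np.array([.479,.1588,.15])+.015*R[:,2]
print(t); go(t)"
```

```text
7.75 j [ 0.3151 -0.5704  2.3281 -0.2774  0.8226  2.143 ] tcp [0.4632 0.1613 0.2236] z [ 0.5732 -0.0242 -0.819 ] x [ 0.8119 -0.1183  0.5717]
[0.4876 0.1584 0.1377]
7.75 j [ 0.3151 -0.5704  2.3281 -0.2774  0.8226  2.143 ] tcp [0.4632 0.1613 0.2236] z [ 0.5732 -0.0242 -0.819 ] x [ 0.8119 -0.1183  0.5717]
tool mm [-28.9   4.3  84.4] dist 89.4
```

Request:
move_arm:
  targets:
    - [-12,2,28,0]
    - [-12,1,28,0]
    - [-6,1,20,0]
    - [0,0,0,0]
    - [0,0,0,0]

```text
time_s: 8.25
tcp_pos: [0.4953, 0.1629, 0.1656]
ee_rot: [0.947, -0.061, 0.315, -0.011]
force: [0.1, 0.7, 1.9]
gripper_width: 1.0
```

```bash
python3 - <<'E'
from h import *
s,R=st()
t=np.array([.479,.1588,.15])+.015*R[:,2]
print(t,R[:,1]); go(t)
m=manip.camera_model('wrist');p,d=manip.get_image('wrist');cv2.imwrite('pics/w3.png',p[:,:,::-1])
E
```

```text
8.25 j [ 0.291  -0.4104  2.3539 -0.336   0.609   2.2089] tcp [0.4953 0.1629 0.1656] z [ 0.5976 -0.0179 -0.8016] x [ 0.7944 -0.1224  0.5949]
[0.488  0.1585 0.138 ] [-0.1088 -0.9923 -0.0589]
8.25 j [ 0.291  -0.4104  2.3539 -0.336   0.609   2.2089] tcp [0.4953 0.1629 0.1656] z [ 0.5976 -0.0179 -0.8016] x [ 0.7944 -0.1224  0.5949]
tool mm [-21.7   6.8  17.9] dist 28.9
```

View pics/w3.png

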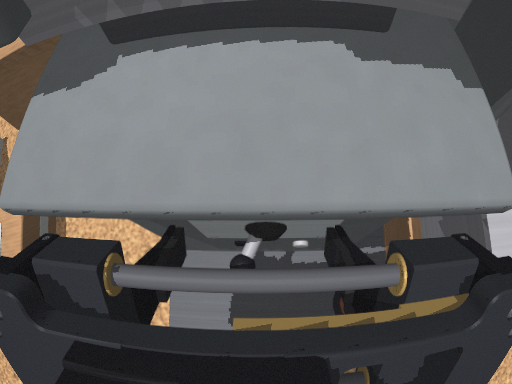

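Request:
move_arm:
  targets:
    - [-15,4,3,0]
    - [-12,4,5,0]
    - [-8,2,8,0]
    - [0,0,0,0]
    - [0,0,0,0]

```text
time_s: 8.8
tcp_pos: [0.4757, 0.1576, 0.1338]
ee_rot: [0.946, -0.061, 0.318, -0.012]
force: [-0.1, -0.7, 1.1]
gripper_width: 1.0
```

```bash
python3 - <<'E'
from h import *
s,R=st()
t=np.array([.479,.1588,.15])+.015*R[:,2]
print(t,R[:,1]); go(t)
E
```

```text
8.8 j [ 0.2922 -0.4249  2.4325 -0.3753  0.5415  2.2556] tcp [0.4757 0.1576 0.1338] z [ 0.6037 -0.0157 -0.7971] x [ 0.79   -0.1229  0.6007]
[0.4881 0.1586 0.138 ] [-0.1074 -0.9923 -0.0618]
8.8 j [ 0.2922 -0.4249  2.4325 -0.3753  0.5415  2.2556] tcp [0.4757 0.1576 0.1338] z [ 0.6037 -0.0157 -0.7971] x [ 0.79   -0.1229  0.6007]
tool mm [12.2 -2.6  4. ] dist 13.1
```

Request:
move_arm:
  targets:
    - [8,-2,3,0]
    - [4,-1,1,0]
    - [0,0,0,0]

```text
time_s: 9.1
tcp_pos: [0.4897, 0.1593, 0.1391]
ee_rot: [0.946, -0.061, 0.319, -0.012]
force: [0.7, 0.8, -0.2]
gripper_width: 1.002
```

```bash
python3 - <<'E'
from h import *
s,R=st()
t=np.array([.479,.1588,.15])+.015*R[:,2]
go(t)
m=manip.camera_model('wrist');p,d=manip.get_image('wrist');cv2.imwrite('pics/w4.png',p[:,:,::-1])
E
```

```text
9.1 j [ 0.2848 -0.3894  2.3985 -0.3694  0.5365  2.245 ] tcp [0.4897 0.1593 0.1391] z [ 0.6045 -0.0154 -0.7964] x [ 0.7893 -0.123   0.6015]
9.1 j [ 0.2848 -0.3894  2.3985 -0.3694  0.5365  2.245 ] tcp [0.4897 0.1593 0.1391] z [ 0.6045 -0.0154 -0.7964] x [ 0.7893 -0.123   0.6015]
tool mm [-1.8  1.  -0.2] dist 2.1
```

View pics/w4.png

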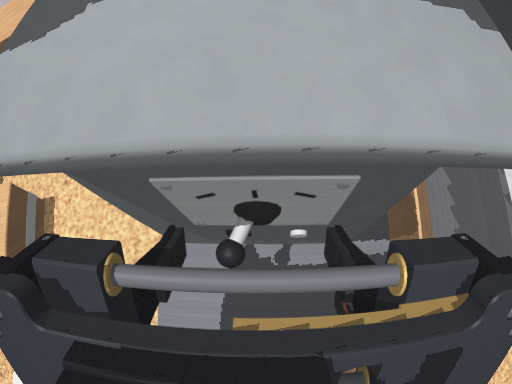

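Request:
move_arm:
  targets:
    - [0,0,0,0]
    - [0,0,0,0]
    - [0,0,0,0]
    - [0,0,0,0]
    - [0,0,0,0]
    - [0,0,0,0]
    - [0,0,0,0]
    - [0,0,0,0]
  grip: 0.77

```text
time_s: 9.95
tcp_pos: [0.4894, 0.1636, 0.1394]
ee_rot: [0.945, -0.061, 0.319, -0.017]
force: [-11.4, 19.6, 0.2]
gripper_width: 0.358
```

```bash
python3 - <<'E'
from h import *
s,R=st();print(s['force'],s['gripper_width'])
t=np.array([.479,.1588,.15])+.015*R[:,2]
go(t)
m=manip.camera_model('wrist');p,d=manip.get_image('wrist');cv2.imwrite('pics/w5.png',p[:,:,::-1])
E
```

```text
9.95 j [ 0.2892 -0.3897  2.3989 -0.3613  0.5317  2.2448] tcp [0.4894 0.1636 0.1394] z [ 0.6062 -0.0066 -0.7953] x [ 0.7885 -0.1261  0.602 ]
[-11.3726  19.5925   0.1791] 0.35753066452816173
9.95 j [ 0.2892 -0.3897  2.3989 -0.3613  0.5317  2.2448] tcp [0.4894 0.1636 0.1394] z [ 0.6062 -0.0066 -0.7953] x [ 0.7885 -0.1261  0.602 ]
tool mm [-1.2  5.1  0.3] dist 5.2
```

View pics/w5.png

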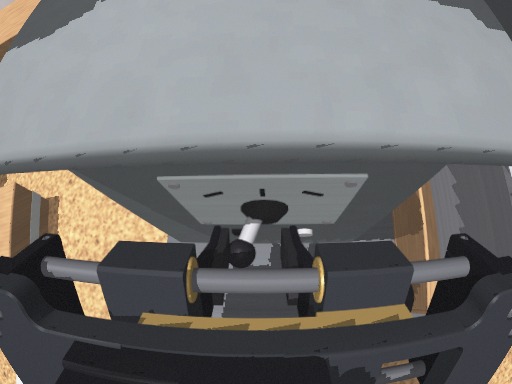

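Request:
move_arm:
  targets:
    - [0,2,0,0]
    - [0,2,0,0]

```text
time_s: 10.2
tcp_pos: [0.4883, 0.1607, 0.1389]
ee_rot: [0.946, -0.06, 0.319, -0.017]
force: [0.3, -0.2, -0.2]
gripper_width: 0.244
```

```bash
python3 - <<'E'
from h import *
s,R=st();print(s['force'],s['ft_torque'],s['gripper_width'])
t=np.array([.479,.1588,.15])+.015*R[:,2]
go(t)
m=manip.camera_model('wrist');p,d=manip.get_image('wrist');cv2.imwrite('pics/w6.png',cv2.resize(p[150:300,130:390,::-1],None,fx=3,fy=3))
E
```

```text
10.2 j [ 0.2798 -0.3979  2.4052 -0.3475  0.5303  2.2229] tcp [0.4883 0.1607 0.1389] z [ 0.6057 -0.0052 -0.7957] x [ 0.7892 -0.124   0.6016]
[ 0.2587 -0.189  -0.1937] [0.0441 0.3776 0.0301] 0.24374813764843412
10.2 j [ 0.2798 -0.3979  2.4052 -0.3475  0.5303  2.2229] tcp [0.4883 0.1607 0.1389] z [ 0.6057 -0.0052 -0.7957] x [ 0.7892 -0.124   0.6016]
tool mm [-0.4  2.   0.5] dist 2.1
```

View pics/w6.png

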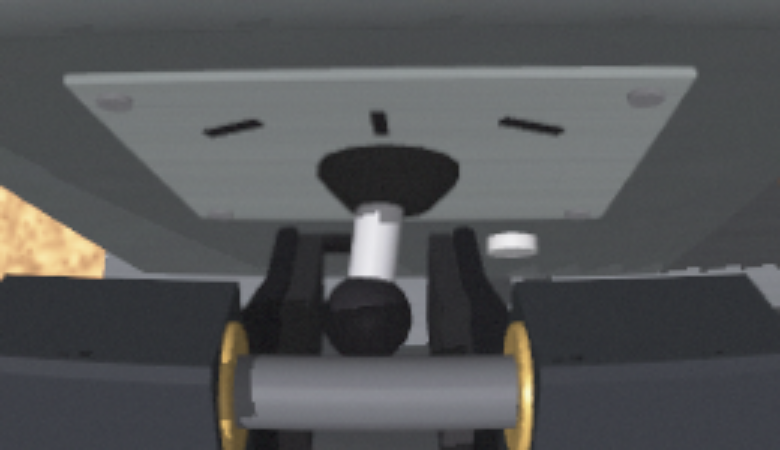

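Request:
move_arm:
  targets:
    - [0,0,0,0]
    - [0,0,0,0]
    - [0,0,0,0]
    - [0,0,0,0]
  grip: 0.2

```text
time_s: 10.65
tcp_pos: [0.4886, 0.159, 0.1389]
ee_rot: [0.946, -0.061, 0.319, -0.017]
force: [0.1, 1.5, -0.4]
gripper_width: 0.513
```

```bash
python3 - <<'E'
from h import *
s,R=st();print(s['force'],s['gripper_width'])
p,d=manip.get_image('wrist');cv2.imwrite('pics/w7.png',cv2.resize(p[150:300,130:390,::-1],None,fx=3,fy=3))
E
```

```text
10.65 j [ 0.2769 -0.3985  2.4056 -0.3481  0.5308  2.2226] tcp [0.4886 0.159  0.1389] z [ 0.6056 -0.0074 -0.7957] x [ 0.7889 -0.1254  0.6016]
[ 0.1088  1.5483 -0.4191] 0.5132159756587653
```

View pics/w7.png

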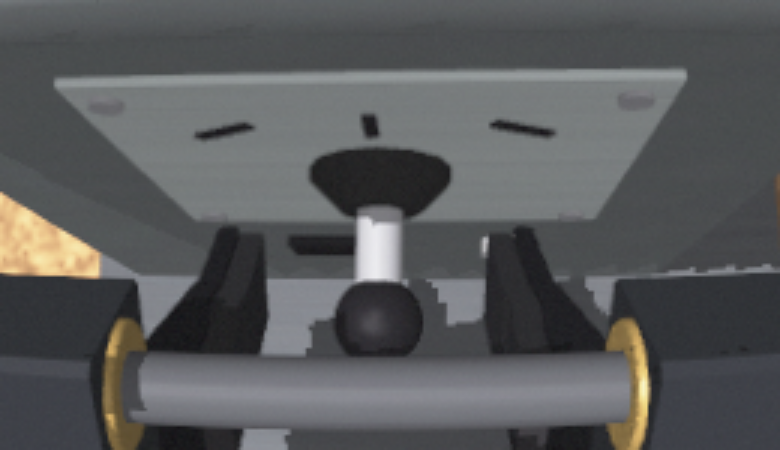

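Request:
move_arm:
  targets:
    - [0,0,-25,0]
    - [0,0,-40,0]
    - [0,0,-40,0]
    - [0,0,-45,0]
    - [0,0,-45,0]
    - [0,0,-45,0]
    - [0,0,0,0]
  grip: 0.2

```text
time_s: 11.4
tcp_pos: [0.35, 0.1738, 0.3326]
ee_rot: [0.949, -0.064, 0.308, -0.007]
force: [0.9, 0.3, -0.1]
gripper_width: 0.801
```

```bash
python3 - <<'E'
from h import *
go([.40,-.1,.5])
p,d=manip.get_image('wrist');cv2.imwrite('pics/w8.png',p[:,:,::-1])
E
```

```text
11.4 j [ 0.5445 -0.9126  2.3015 -0.3514  1.2319  2.2789] tcp [0.35   0.1738 0.3326] z [ 0.5848 -0.0254 -0.8108] x [ 0.8027 -0.1263  0.5829]
tool mm [172.3 256.7 -99.6] dist 324.8
```

View pics/w8.png

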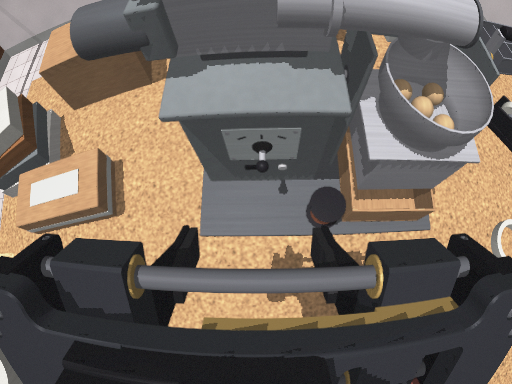

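Request:
move_arm:
  targets:
    - [40,20,10,0]
    - [40,20,0,0]
    - [35,25,0,0]
    - [25,35,0,0]
    - [20,40,0,0]
    - [10,45,0,0]
    - [0,45,0,-8]
    - [0,0,0,0]

```text
time_s: 12.25
tcp_pos: [0.4721, -0.0682, 0.4005]
ee_rot: [0.953, -0.007, 0.303, 0.007]
force: [-0.6, -0.3, -0.6]
gripper_width: 0.8
```

```bash
python3 - <<'E'
from h import *
go([.47,-.2,.47])
E
```

```text
12.25 j [-0.5066 -0.7359  2.0946  0.2845  1.235   1.0596] tcp [ 0.4721 -0.0682  0.4005] z [ 0.5771 -0.0171 -0.8165] x [ 0.8165 -0.0084  0.5772]
tool mm [ 39.5 132.4 -55.7] dist 149.0
```

Request:
move_arm:
  targets:
    - [13,43,-18,0]
    - [13,43,-18,0]
    - [13,43,-18,0]
    - [0,0,0,-8]
    - [0,0,0,-8]
    - [0,0,0,-8]
    - [0,0,0,-8]
    - [0,0,0,-8]
    - [0,0,0,-8]
    - [0,0,0,-8]
    - [0,0,0,-8]
    - [0,0,0,0]
  grip: 0.3

```text
time_s: 13.45
tcp_pos: [0.4701, -0.1956, 0.4531]
ee_rot: [0.809, 0.507, 0.25, 0.161]
force: [-0.0, 0.7, -0.6]
gripper_width: 0.697
```

```bash
python3 - <<'E'
from h import *
s,R=st();print(R)
Y=np.array([.1177,.993,0]); 
a=R.T@Y;print("turn needed about z to bring x to Y:",np.degrees(np.arctan2(a[1],a[0])))
m=manip.camera_model('wrist')
p,d=manip.get_image('wrist');cv2.imwrite('pics/w9.png',p[:,:,::-1]);np.savez('pics/w9.npz',d=d,**m)
E
```

```text
13.45 j [-0.8465 -0.5574  1.8961  0.4412  1.3883 -0.3832] tcp [ 0.4701 -0.1956  0.4531] z [ 0.5671 -0.0072 -0.8236] x [0.3618 0.9005 0.2412]
[[ 0.3618  0.74    0.5671]
 [ 0.9005 -0.4347 -0.0072]
 [ 0.2412  0.5132 -0.8236]]
turn needed about z to bring x to Y: -20.196515488792066
```

View pics/w9.png

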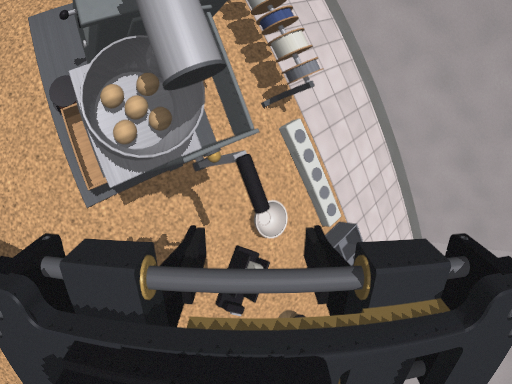

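```bash
python3 - <<'E'
from h import *
m=np.load('pics/w9.npz')
for u,v in [(243,156),(263,210),(253,183)]:
    o,d=wray(m,u,v);print(pl(o,d,.327),m['d'][v,u])
o,d=wray(m,253,183);print(tri((o,d),ray("top",331,174.5)))
E
```

```text
[ 0.5562 -0.1693  0.327 ] 0.3099573
[ 0.5482 -0.233   0.327 ] 0.32234514
[ 0.5523 -0.2005  0.327 ] 0.31415087
(array([ 0.5517, -0.2003,  0.328 ]), np.float64(0.0001596697624797447))
```

Request:
move_arm:
  targets:
    - [0,0,0,-7.5]
    - [0,0,0,-7.5]
    - [0,0,0,-7]
    - [0,0,0,0]
  grip: 0.45

```text
time_s: 13.9
tcp_pos: [0.4703, -0.194, 0.4508]
ee_rot: [0.701, 0.649, 0.216, 0.203]
force: [0.5, 0.5, 0.1]
gripper_width: 0.562
```

```bash
python3 - <<'E'
from h import *
s,R=st();print(R)
Y=np.array([.1177,.993,0]); 
a=R.T@Y;print("turn needed about z to bring x to Y:",np.degrees(np.arctan2(a[1],a[0])))
B=np.array([.5518,-.2123,.327]);go(B-.06*R[:,2])
E
```

```text
13.9 j [-0.8433 -0.5577  1.8999  0.4405  1.3866 -0.7555] tcp [ 0.4703 -0.194   0.4508] z [ 0.5657 -0.005  -0.8246] x [0.0655 0.9971 0.0389]
[[ 0.0655  0.822   0.5657]
 [ 0.9971 -0.076  -0.005 ]
 [ 0.0389  0.5644 -0.8246]]
turn needed about z to bring x to Y: 1.2209073615427923
13.9 j [-0.8433 -0.5577  1.8999  0.4405  1.3866 -0.7555] tcp [ 0.4703 -0.194   0.4508] z [ 0.5657 -0.005  -0.8246] x [0.0655 0.9971 0.0389]
tool mm [-17.7  -1.5  88.3] dist 90.1
```

Request:
move_arm:
  targets:
    - [-8,-1,40,0]
    - [-8,-1,35,0]
    - [-3,0,15,0]
    - [0,0,0,0]
    - [0,0,0,0]
  grip: 0.5

```text
time_s: 14.4
tcp_pos: [0.5201, -0.2131, 0.3732]
ee_rot: [0.711, 0.638, 0.219, 0.201]
force: [-0.3, -1.4, -0.7]
gripper_width: 0.501
```

```bash
python3 - <<'E'
from h import *
s,R=st()
B=np.array([.5508,-.2123,.327]);go(B+.014*R[:,2])
m=manip.camera_model('wrist')
p,d=manip.get_image('wrist');cv2.imwrite('pics/w10.png',p[:,:,::-1])
E
```

```text
14.4 j [-0.7783 -0.4239  1.9553  0.4383  1.1856 -0.7489] tcp [ 0.5201 -0.2131  0.3732] z [ 0.567  -0.0067 -0.8237] x [0.0906 0.9944 0.0543]
14.4 j [-0.7783 -0.4239  1.9553  0.4383  1.1856 -0.7489] tcp [ 0.5201 -0.2131  0.3732] z [ 0.567  -0.0067 -0.8237] x [0.0906 0.9944 0.0543]
tool mm [ 1.1 -1.1 69.5] dist 69.5
```

View pics/w10.png

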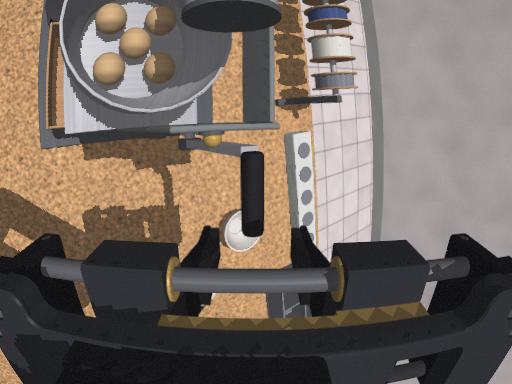

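Request:
move_arm:
  targets:
    - [0,-1,30,0]
    - [0,-1,30,0]
    - [0,0,15,0]
    - [0,0,0,0]
    - [0,0,0,0]

```text
time_s: 14.95
tcp_pos: [0.5631, -0.2156, 0.3188]
ee_rot: [0.712, 0.634, 0.22, 0.207]
force: [-0.3, 0.8, 0.7]
gripper_width: 0.503
```

```bash
python3 - <<'E'
from h import *
s,R=st();print(s['force'])
B=np.array([.5508,-.2123,.327]);go(B+.014*R[:,2])
p,d=manip.get_image('wrist');cv2.imwrite('pics/w11.png',p[:,:,::-1])
E
```

```text
14.95 j [-0.7093 -0.3102  1.9761  0.4404  1.0211 -0.7398] tcp [ 0.5631 -0.2156  0.3188] z [ 0.5758 -0.0152 -0.8175] x [0.0984 0.9938 0.0508]
[-0.2649  0.752   0.671 ]
14.95 j [-0.7093 -0.3102  1.9761  0.4404  1.0211 -0.7398] tcp [ 0.5631 -0.2156  0.3188] z [ 0.5758 -0.0152 -0.8175] x [0.0984 0.9938 0.0508]
tool mm [ 2.5 -5.6  0.1] dist 6.2
```

View pics/w11.png

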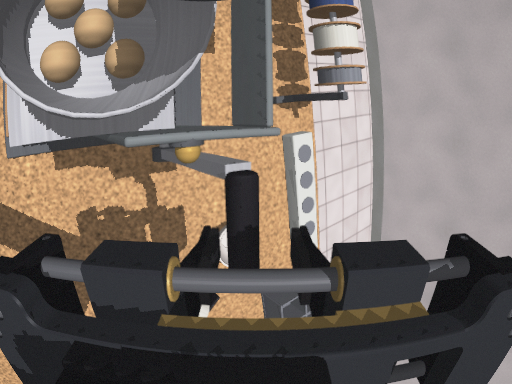

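Request:
move_arm:
  targets:
    - [0,-5,0,0]
    - [0,0,0,0]
    - [0,0,0,0]
    - [0,0,0,0]
  grip: 0.7

```text
time_s: 15.4
tcp_pos: [0.5586, -0.2164, 0.3207]
ee_rot: [0.711, 0.633, 0.22, 0.21]
force: [0.3, 0.2, -0.0]
gripper_width: 0.313
```

```bash
python3 - <<'E'
from h import *
s,R=st();print(s['force'],s['gripper_width'])
B=np.array([.5508,-.2123,.327]);go(B+.014*R[:,2])
E
```

```text
15.4 j [-0.7175 -0.3262  1.9868  0.4439  1.0224 -0.747 ] tcp [ 0.5586 -0.2164  0.3207] z [ 0.5801 -0.0198 -0.8143] x [0.1002 0.9938 0.0472]
[ 0.3306  0.1531 -0.0441] 0.3131383557669318
15.4 j [-0.7175 -0.3262  1.9868  0.4439  1.0224 -0.747 ] tcp [ 0.5586 -0.2164  0.3207] z [ 0.5801 -0.0198 -0.8143] x [0.1002 0.9938 0.0472]
tool mm [ 3.6 -3.1  4.3] dist 6.4
```

Request:
move_arm:
  targets:
    - [1,-12,-5,0]
    - [1,-15,-6,0]
    - [0,-15,-5,0]
    - [0,-15,-3,0]
    - [0,-15,-2,0]
    - [0,-15,0,0]
    - [0,0,0,0]

```text
time_s: 16.1
tcp_pos: [0.4761, -0.206, 0.292]
ee_rot: [0.71, 0.633, 0.222, 0.216]
force: [-0.1, 1.5, -2.2]
gripper_width: 0.301
```

```bash
python3 - <<'E'
from h import *
s,R=st();print(s['force'],s['gripper_width'],R[:,1])
X=np.array([.993,-.1177,0]);H=np.array([.4645,.0196,0])+.114*X+np.array([-.0262,-.2211,.202])
for q in (.3,.6,.9,1.1): print(q,(R.T@(H+.125*(np.array([0,0,1])*np.cos(q)-X*np.sin(q))+.014*R[:,2]-s['tcp_pos'])*1000).round(1))
p,d=manip.get_image('wrist');cv2.imwrite('pics/w12.png',p[:,:,::-1])
E
```

```text
16.1 j [-0.857  -0.5449  2.192   0.5037  1.0871 -0.887 ] tcp [ 0.4761 -0.206   0.292 ] z [ 0.5879 -0.0261 -0.8085] x [0.1012 0.994  0.0416]
[-0.0521  1.4927 -2.2431] 0.3008415163642867 [ 0.8026 -0.1063  0.587 ]
0.3 [ 0.6 48.8 13.1]
0.6 [ 0.5 12.   6.5]
0.9 [ -0.2 -25.   11.1]
1.1 [ -0.8 -48.3  20.1]
```

View pics/w12.png

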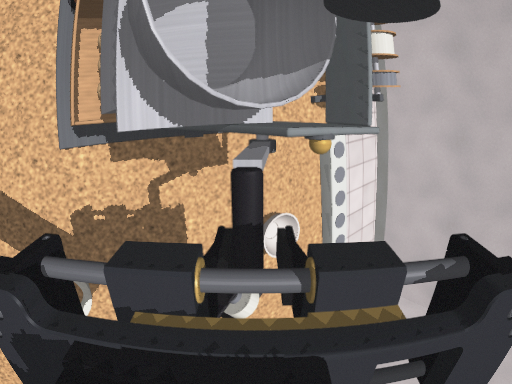

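Request:
move_arm:
  targets:
    - [0,-15,5,0]
    - [0,-15,6,0]
    - [0,-15,7,0]
    - [0,-3,2,0]
    - [0,0,0,0]
    - [0,0,0,0]

```text
time_s: 16.75
tcp_pos: [0.4528, -0.2037, 0.2531]
ee_rot: [0.709, 0.632, 0.222, 0.22]
force: [-1.3, 0.7, -0.6]
gripper_width: 0.302
```

```bash
python3 - <<'E'
from h import *
s,R=st();print(s['force'],s['gripper_width'],R[:,1])
X=np.array([.993,-.1177,0]);H=np.array([.4645,.0196,0])+.114*X+np.array([-.0262,-.2211,.202])
for q in (.3,.6,.9,1.1,1.2): print(q,(R.T@(H+.125*(np.array([0,0,1])*np.cos(q)-X*np.sin(q))+.014*R[:,2]-s['tcp_pos'])*1000).round(1))
for n in("wrist","top","side"):
    p,d=manip.get_image(n);
    if n=="top":p=cv2.resize(p[90:260,160:360],None,fx=4,fy=3.5)
    cv2.imwrite(f'pics/{n}13.png',p[:,:,::-1])
E
```

```text
16.75 j [-0.9102 -0.5943  2.2958  0.5415  1.0593 -0.9744] tcp [ 0.4528 -0.2037  0.2531] z [ 0.5929 -0.0306 -0.8047] x [0.1015 0.9941 0.037 ]
[-1.2808  0.7436 -0.5607] 0.3021039094977475 [ 0.7988 -0.1036  0.5926]
0.3 [ 2.  90.8 -4. ]
0.6 [  1.9  54.  -10.9]
0.9 [ 1.4 16.9 -6.6]
1.1 [ 0.8 -6.4  2.3]
1.2 [  0.5 -17.3   8.5]
```

View pics/wrist13.png

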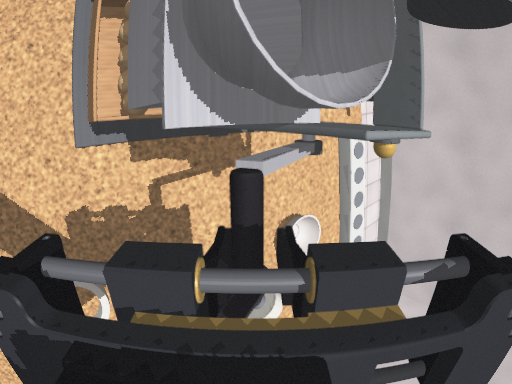

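View pics/top13.png

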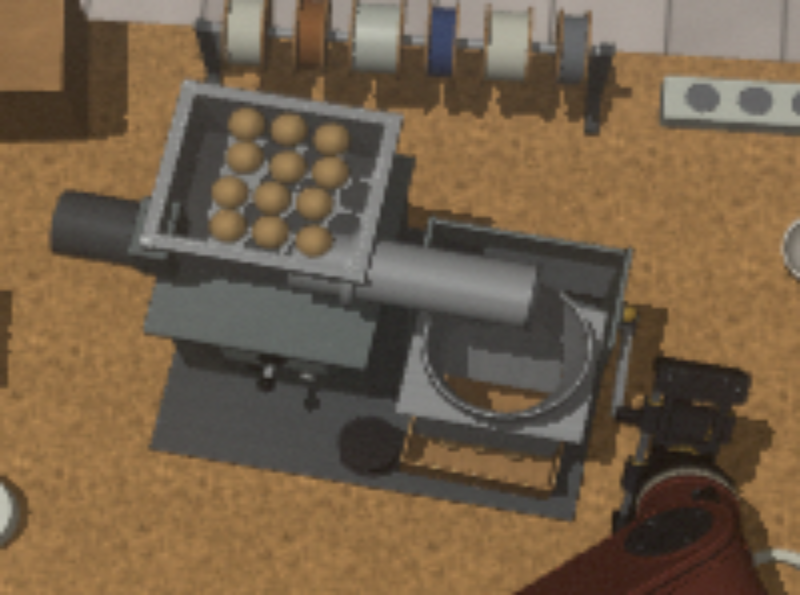

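View pics/side13.png

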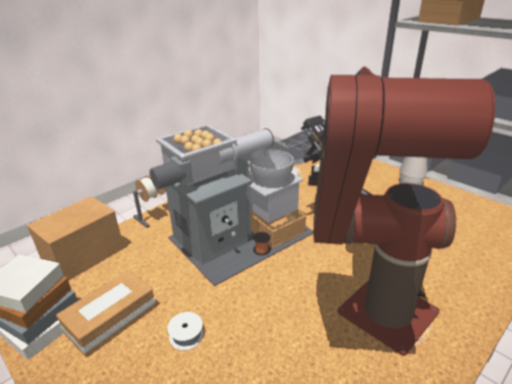

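Request:
move_arm:
  targets:
    - [0,0,0,0]
    - [0,0,0,0]
    - [0,0,0,0]
    - [0,0,0,0]
    - [0,15,-4,0]
    - [0,15,-4,0]
    - [0,15,-3,0]
    - [0,15,-2,0]
    - [0,15,0,0]
    - [0,15,2,0]
    - [0,0,0,0]

```text
time_s: 18.0
tcp_pos: [0.5206, -0.213, 0.3167]
ee_rot: [0.709, 0.632, 0.222, 0.22]
force: [-1.9, 0.1, 0.3]
gripper_width: 0.302
```

```bash
cat >q.py <<'E'
from h import *
s,R=st();print(s['force'],s['gripper_width'],R[:,1])
X=np.array([.993,-.1177,0]);H=np.array([.4645,.0196,0])+.114*X+np.array([-.0262,-.2211,.202])
for q in (0,.1,.2,.3,.6,.9): print(q,(R.T@(H+.125*(np.array([0,0,1])*np.cos(q)-X*np.sin(q))+.014*R[:,2]-s['tcp_pos'])*1000).round(1))
E
python3 q.py
```

```text
18.0 j [-0.778  -0.437   2.0795  0.4724  1.0471 -0.8076] tcp [ 0.5206 -0.213   0.3167] z [ 0.5925 -0.0306 -0.805 ] x [0.1025 0.994  0.0376]
[-1.9208  0.0916  0.2588] 0.30205204797756896 [ 0.799  -0.1048  0.5921]
0 [ 1.7 31.  24.1]
0.1 [ 1.9 20.6 17.2]
0.2 [ 2.   9.5 11.4]
0.3 [ 2.  -2.1  6.7]
0.6 [  1.9 -38.8  -0.1]
0.9 [  1.4 -75.9   4.2]
```

Request:
move_arm:
  targets:
    - [0,10,7,0]
    - [0,10,7,0]
    - [0,8,7,0]
    - [0,5,2,0]
    - [0,0,0,0]

```text
time_s: 18.5
tcp_pos: [0.5597, -0.2172, 0.3151]
ee_rot: [0.71, 0.632, 0.221, 0.218]
force: [-0.2, -0.0, 0.0]
gripper_width: 0.299
```

```bash
python3 q.py
```

```text
18.5 j [-0.7159 -0.3306  2.0048  0.4497  0.9942 -0.7574] tcp [ 0.5597 -0.2172  0.3151] z [ 0.5895 -0.0298 -0.8072] x [0.1024 0.994  0.0381]
[-0.2412 -0.0252  0.049 ] 0.29944995774961547 [ 0.8013 -0.1051  0.589 ]
0 [ 1.9  0.2 -0.5]
0.1 [  2.  -10.3  -7.3]
0.2 [  2.1 -21.4 -13.1]
0.3 [  2.2 -33.  -17.7]
0.6 [  2.1 -69.7 -24.4]
0.9 [   1.6 -106.8  -20. ]
```

Request:
move_arm:
  targets:
    - [0,4,0,0]
    - [0,3,0,0]

```text
time_s: 18.7
tcp_pos: [0.5629, -0.2173, 0.3165]
ee_rot: [0.71, 0.634, 0.219, 0.215]
force: [-21.2, 1.5, 1.2]
gripper_width: 0.304
```

```bash
python3 q.py|sed -n 2,3p
```

```text
[-21.2052   1.5106   1.1564] 0.30448718288658483 [ 0.8058 -0.1047  0.5828]
0 [ 1.7 -3.3 -1.2]
```

Request:
move_arm:
  targets:
    - [0,-4,0,0]
    - [0,-1,0,0]
    - [0,0,0,0]
    - [0,0,0,0]
    - [0,0,0,0]
  grip: 0.5

```text
time_s: 19.2
tcp_pos: [0.5592, -0.2175, 0.3159]
ee_rot: [0.71, 0.633, 0.22, 0.217]
force: [0.3, -0.6, -0.4]
gripper_width: 0.497
```

```bash
python3 q.py|sed -n 2,3p; python3 - <<'E'
from h import *
p,d=manip.get_image('wrist');cv2.imwrite('pics/w14.png',p[:,:,::-1])
E
```

```text
[ 0.301  -0.6009 -0.3572] 0.4965010082257413 [ 0.8035 -0.1047  0.5861]
0 [2.2 0.  0.4]
```

View pics/w14.png

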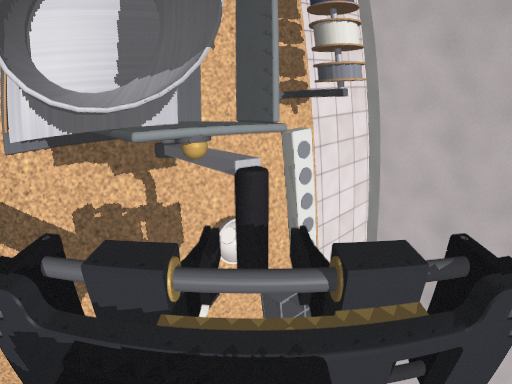

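Lever is upright with the fingers clear either side, and the trap floor is shut. Next I retreat along the fingers.

Request:
move_arm:
  targets:
    - [0,0,-25,0]
    - [0,0,-40,0]
    - [0,0,-40,0]
    - [0,0,-40,0]
    - [0,0,0,0]
    - [0,0,0,0]

```text
time_s: 19.85
tcp_pos: [0.4714, -0.2121, 0.4373]
ee_rot: [0.71, 0.634, 0.219, 0.217]
force: [0.4, 0.3, -0.2]
gripper_width: 0.5
```

```bash
python3 - <<'E'
from h import *
s,R=st();print(s['force'],s['qd'])
for n in("wrist","top","side"):
    p,d=manip.get_image(n);
    if n=="wrist":np.savez('pics/w15.npz',d=d,**manip.camera_model(n))
    if n=="top":
        a=cv2.imread('pics/top0.png');cv2.imwrite('pics/top15f.png',p[:,:,::-1]);p=cv2.resize(p[90:260,160:360],None,fx=4,fy=3.5)
    if n=="side": p=cv2.resize(p[110:290,120:330],None,fx=3.3,fy=3.3)
    cv2.imwrite(f'pics/{n}15.png',p[:,:,::-1])
E
```

```text
19.85 j [-0.8758 -0.5608  1.9356  0.4588  1.3365 -0.7719] tcp [ 0.4714 -0.2121  0.4373] z [ 0.5855 -0.0295 -0.8101] x [0.1009 0.9942 0.0367]
[ 0.4322  0.3362 -0.1691] [-0.015  -0.0339 -0.0411  0.0074  0.0158 -0.0011]
```

View pics/wrist15.png

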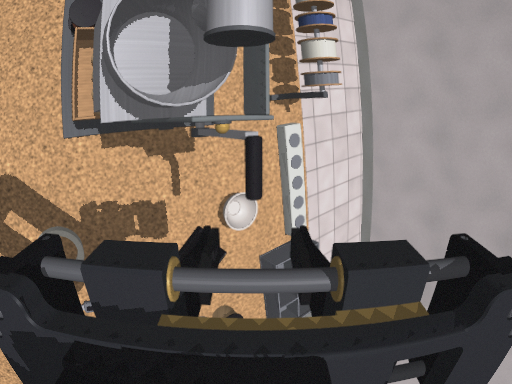

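View pics/top15.png

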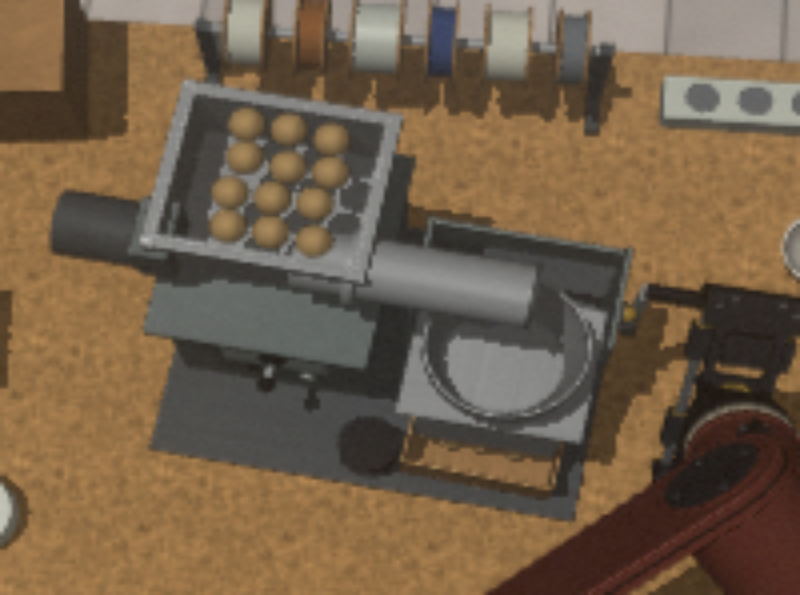

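View pics/side15.png

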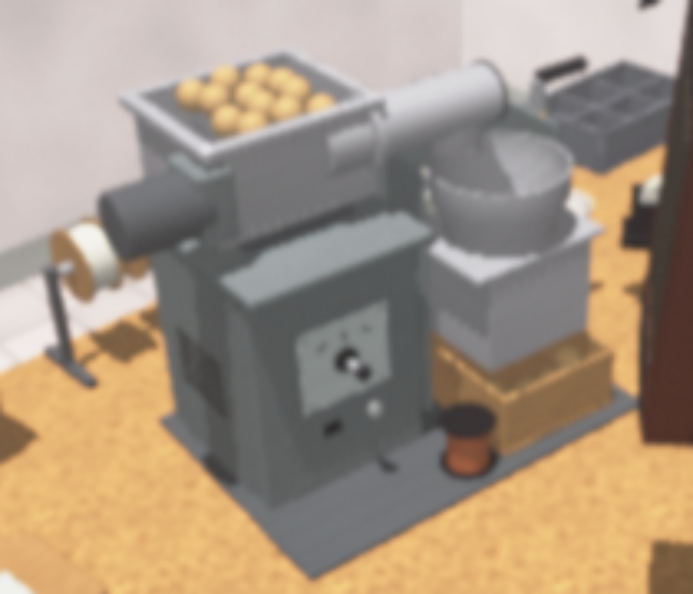

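```bash
python3 - <<'E'
import cv2
a=cv2.imread('pics/wrist13.png')[0:150,70:330];b=cv2.imread('pics/wrist15.png')[0:150,50:310]
cv2.imwrite('pics/z16.png',cv2.resize(cv2.vconcat([a,b]),None,fx=2.0,fy=2.0,interpolation=2))
E
python3 -c "
from h import *
m=np.load('pics/w15.npz')
for u,v in [(254,136),(254,198)]:
    o,d=wray(m,u,v);print(pl(o,d,.327))"
```

```text
[ 0.557  -0.1688  0.327 ]
[ 0.5487 -0.2333  0.327 ]
```

View pics/z16.png

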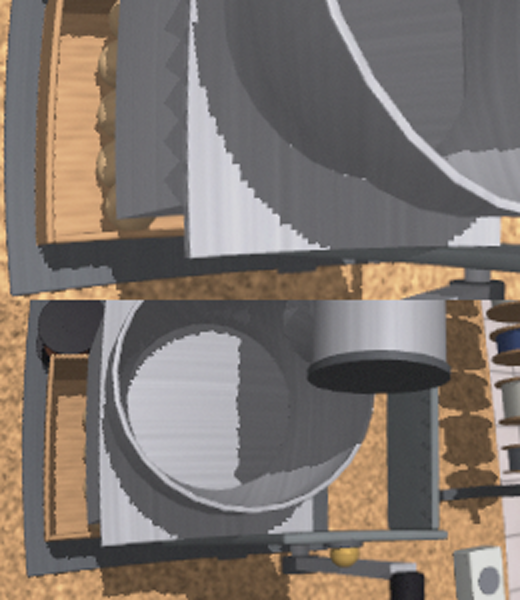

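```bash
python3 -c "
from h import *
s,R=st();print(s['force'],s['qd']);print(manip.hand_in())"
```

```text
20.0 j [-0.8746 -0.5587  1.9366  0.459   1.3361 -0.7719] tcp [ 0.4717 -0.2116  0.4357] z [ 0.5842 -0.0271 -0.8112] x [0.0999 0.9942 0.0388]
[ 0.2354 -0.7362  0.3613] [ 0.0033  0.0133  0.0109 -0.0013  0.0023  0.    ]
the job is handed in; nothing more can be done
None
```

I set the feeder switch to off, opened the trap with the hand lever to drop the balls, and swung the lever back up until the door was shut. The job was handed in at 20.0 s, with no verdict reported.

**How it was done**
- **Lean:** the move rows cannot tilt the tool, so I pushed the arm to the end of its reach until it leaned about 31 degrees; this crept to about 37 degrees later.
- **Switch:** I closed the fingers around the knob, centred on its off position. The knob snapped to the middle, with a wrist force of about 20 N while closing.
- **Lever:** I straddled the grip bar with loose fingers, pulled it over to about 1.0–1.1 rad, waited, then pushed it back up to its stop at about 21 N.

**Last checks**
- The knob stands straight out under its centre mark.
- Both ends of the grip bar are within about 1 mm of where they were at the start, so the door is shut. The catch itself was not visible, but the lever stayed up after I let go.
- The hopper floor is empty. The carton and the bystanders I could see look unmoved by eye; I did not measure them.
- The gripper is clear of everything and the wrist force is near zero.

**Not fully confirmed**
- I could see only some of the balls in the carton. That all five are there is inferred from the empty hopper and the door shutting fully.
- Two joints read right at their listed limits: joint 3 at 0.088 (limit 0.09) and joint 2 at -0.913 (limit -0.91). The limits are given rounded, and nothing was flagged.

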